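# Wind up the router cutter through the table plate

## Robot

A 7-joint arm with a two-finger parallel gripper is mounted at the origin on the work surface. World frame = base frame: x ahead of the robot, y to its left, z up, the work surface at z = 0. Lengths are in m, angles in rad, forces in N, time in s.
With the tool pointing down it reaches from about 0.35 to 0.9 m from the base axis. Payload 8.1 kg.
Tool frame: the origin (TCP) lies midway between the tips of the shut fingers; the grasp point (between the pads) lies 19 mm behind it; z points along the fingers, y is the direction in which the jaws open and shut (so a half turn about z gives the same grasp; the last joint's range is limited). The gripper opens to 92 mm and grips with 3 to 60 N. Pads are 19 mm wide; open, the fingers measure 130 mm over their backs; the gripper's body (75 mm by 190 mm) begins 47 mm behind the grasp point.
Start: joints at [-1.34, 0.434, 0.025, 1.573, -0.012, 1.134, -0.075], TCP at [0.205, 0.591, 0.193] pointing down, gripper open.
Joint ranges: [-2.62, 2.62], [-0.44, 2.09], [-1.27, 1.32], [0.08, 2.57], [-1.32, 4.46], [0.12, 2], [-2.74, 2.74]. Speed limits (rad/s): [2.22, 2.22, 3.01, 3.01, 3.14, 3.14, 3.14].

## Interface

Orientations are given as a rotation vector (axis times angle).
In Python, from rig import bot gives the robot as it stands.
- The arm moves only by the shell command python3 -m handwheel 'ROWS' [FORCE]. ROWS is a JSON object of lists of equal length, an entry for each row: "gripper": the finger opening in cm, from 0 to 9.18; "slide": the shift along the tool's x, y, z in cm, a list of three; "turn": the turn about the tool's z in degrees. In form: {"gripper": [gripper, ...], "slide": [[dx, dy, dz], ...], "turn": [turn, ...]}. A call has 1 to 12 rows; each row is the pose to reach, as a shift and turn from the pose commanded when the call began, along the tool's axes at that moment; what a row does not reach only later rows make up. A row lasts 1/10 s, in which the tool goes at most 50 mm and 8.59 degrees, less where a joint would pass 70% of its speed; a pose out of reach is approached as far as the arm can. A call with a gripper value outside its range is refused whole. The fingers move at their own pace and stop on an object; FORCE is the grip in N (left out, the last holds). Time passes only in rows, so rows that repeat a pose let the fingers close. It gives the time, the measured TCP pose, the force and the opening at its end, in the units of the state.
- bot.get_obs(): the state, without advancing time (a new reading comes with each control period).
- bot.camera(name): name is "scene" or "top" or "wrist"; returns the picture (420x560x3 uint8, blue, green, red); there is no depth.
- bot.camera_model(name): a dict with "fx", "fy", "cx", "cy" (pixels), "k1" (the pictures are not rectified: a ray, as slopes to the right and down, at radius r is drawn at 1 + k1 r^2 times it, then the intrinsics apply), "R" (3x3) and "t" (3): a world point X has camera coordinates R X + t; the wrist camera has in their place "T_tool_cam" (4x4, takes a point from camera to tool coordinates, whose origin is the TCP and whose axes are the flange's). Camera axes: x right, y down, z forward; pixel columns grow to the right and rows downward; lengths in m; the calibration is good to about 2 mm. A picture is of the moment at which its call begins: read the wrist's pose just before it. camera_model takes no time and is no camera call.
- bot.hand_in(): hands the job in, once; it reports no verdict.
The state is a dict: "t": time; "joint_positions": joint angles; "joint_vel": joint speeds; "joint_efforts": joint torques, N m; "ee_pos": TCP position; "ee_rot": TCP orientation; "contact_force": force on the tool from outside, world axes, zero at the start; "wrist_torque": the same for the moment, N m; "width": opening from 0.0 (shut) to 1.0 (fully open).
Only numpy, scipy, OpenCV 4.12 (cv2) and the standard library are available. Lean on these libraries where they do the work, as an engineer would, in place of code of your own. Each camera call takes 0.05 s, during which the arm holds its last target. There are 200 camera calls.

## Task

Take the square-ended winder key out of the tool block, lower its end through the access hole in the router-table plate and feel about lightly for the square winder socket hidden underneath until the key drops fully home. Then turn it clockwise (seen from above) about a quarter turn to raise the cutter, and leave the key standing in the socket. Never lean on the key or force it, and leave the two router bits, the insert ring, the setup bar and the collet spanner where they are.

Things in the scene. Friction and masses are not known exactly. Their poses are not given: they have to be found in the camera images.
- key: Winder key, 117 mm tall, 0.15 to 0.31 kg, upright in one of the tool block's three holes (any). A 12.7 mm square steel drive (lowest 56 mm, end chamfered 1.3 mm), a round shank 15 mm thick, on top a flat cross handle. Origin: centre of the drive's end face; z up the shank; the drive's flats are parallel to its x and y.
- key_tip (a point): The centre of the drive's end face, the same point as the key's origin.
- key_handle (a point): Middle of the key's black cross handle, 100 mm above the key's end on its axis. The handle is 76 mm long (key's x), 20 mm thick (key's y) and 34 mm high (83 to 117 mm above the end); grip it across its thickness from above.
- tool_block: Wooden block fixed to the bench, 225 mm (its x) by 70 mm (y) by 50 mm high, origin at the centre of its underside. Three round blind holes 20.5 mm wide, 35 mm deep, 75 mm apart in a row along x, one at the centre; the key and two router bits stand in them in any order, the bits' tops at most 93 mm above the bench.
- router_table: Compact router table fixed on the bench, 400 (its x) by 460 mm (y), top 65 mm above the bench, origin at the centre of its underside. A 235 by 300 mm aluminium plate lies flush in it, centred at x -30, y 0 mm, a cutter standing 24 mm above it in a black ring. Along the far edge (x 134 to 190 mm) a fence stands 71 mm above the top. The winder is part of it.
- access (a point): Centre of the 44 mm access hole, upper face of the 9.5 mm plate (router table x -62, y 98 mm). In the dark below, 27 mm under that face, is the winder's level face, wider than the hole, with a square blind socket 14.7 mm wide, 20 mm deep, sharp-edged, its centre up to 5.5 mm off the hole's in x and y (the router hangs off true). Key fully home: its end 47 mm below the plate's face.
- winder (a joint): Winder angle in rad, growing clockwise seen from above. At 0 the socket's flats are parallel to the router table's sides (the key fits at any quarter turn); starts within 0.08 of 0. Stays where left, takes 0.08 to 0.1 N m to turn, raises the cutter 1.5 mm a radian. The key has about 0.17 rad of play either way in the socket.
- bit_wide: Router bit with a wide head, 66 mm tall, 34 mm wide at the head, 0.11 kg, standing on its shank in a hole of the tool block. Origin at the end of the shank.
- bit_straight: Straight router bit, 78 mm tall, 19 mm wide, 0.10 kg, standing on its shank in a hole of the tool block. Origin at the end of the shank.
- spare_ring: Black insert ring, 58 mm wide with a 32 mm hole, 6 mm thick, lying loose on the router table. Origin at the centre of its underside.
- setup_bar: Brass setup bar 75 by 12.7 by 12.7 mm, lying loose on the router table. Origin at the centre of its underside.
- collet_spanner: Steel collet spanner 170 mm long, lying loose on the router table along its own x. Origin at the middle of its underside.
There are look-alikes about, which are no part of the job. What is shaped like the key but blue or turquoise is not meant.

How it is judged:
On the way, in this order (a step that is already met when the one before it is completed fails the run):
1. the key is lifted clear out of the tool block (height (world z) of key_tip above 0.055 m), for 0.1 s.
2. the key has dropped fully home in the winder socket, before the winder has been turned (z of key_tip in the frame of access below -0.042 m and horizontal distance between key_tip and access below 0.012 m and angle between key's own z axis and vertical below 0.2 rad and value of joint winder below 0.6 rad), for 0.2 s.
3. the winder is turned clockwise about a quarter turn by the key (value of joint winder above 1.1 rad and z of key_tip in the frame of access below -0.04 m), for 0.1 s.
At the end, for the whole second after the job is handed in: The winder stands a quarter turn clockwise (1.1 to 2.1 rad), and the key stands released and at rest in its socket: its end at least 42 mm below the plate's upper face (fully home is 47 mm), within 12 mm of the access hole's centre, leaning less than 0.2 rad (value of joint winder between 1.1 and 2.1 rad and z of key_tip in the frame of access below -0.042 m and horizontal distance between key_tip and access below 0.012 m and angle between key's own z axis and vertical below 0.2 rad and contact force between the fingers and key below 0.2 N and linear speed of key below 0.02 m/s and angular speed of key below 0.2 rad/s); the robot touches nothing.
It fails at once if the key is pressed or pried against the router table with more than 30 N (contact force between key and router_table above 30 N).
It fails at once if a router bit, the insert ring, the setup bar or the collet spanner is shifted by more than 20 mm (distance of any of bit_wide, bit_straight, spare_ring, setup_bar, collet_spanner from where it was at the start of the episode above 0.02 m).
It also fails if it takes over 67 s, if anything falls off the work surface, if the arm or the gripper's body presses on something with over 40 N, if the wrist force passes 120 N, or if a joint passes its speed limit or range.

## Working session

There is one attempt and no reset: what is moved stays moved. The work goes in short steps, Python scripts to look and compute and a shell command to move; the robot and the scene stay as the last step left them, time stands still between calls to the robot, and variables do not carry over. Pictures are saved under pics/ and viewed, about 8 in all and at most 12, crops included, and the job is handed in when it is done.

```bash
mkdir -p pics; ls
cat > h.py <<'E'
import numpy as np, cv2
from rig import bot
from scipy.spatial.transform import Rotation as Ro
def pose(o=None):
    o=o or bot.get_obs(); T=np.eye(4); T[:3,:3]=Ro.from_rotvec(o['ee_rot']).as_matrix(); T[:3,3]=o['ee_pos']; return T
def ray(m,px,Tw=None):
    # px Nx2 -> origin, dirs (world)
    K=np.array([[m['fx'],0,m['cx']],[0,m['fy'],m['cy']],[0,0,1.]])
    d=np.array([m['k1'],0,0,0,0.])
    u=cv2.undistortPoints(np.array(px,float).reshape(-1,1,2),K,d).reshape(-1,2)
    v=np.c_[u,np.ones(len(u))]
    if 'T_tool_cam' in m:
        T=Tw@np.array(m['T_tool_cam']); return T[:3,3],v@T[:3,:3].T
    R=np.array(m['R']);t=np.array(m['t']); return -R.T@t, v@R
def onz(m,px,z,Tw=None):
    o,d=ray(m,px,Tw); return o+d*((z-o[2])/d[:,2])[:,None]
def proj(m,X,Tw=None):
    X=np.array(X,float).reshape(-1,3)
    if 'T_tool_cam' in m:
        T=np.linalg.inv(Tw@np.array(m['T_tool_cam'])); R,t=T[:3,:3],T[:3,3]
    else: R,t=np.array(m['R']),np.array(m['t'])
    c=X@R.T+t; s=c[:,:2]/c[:,2:]; s=s*(1+m['k1']*(s**2).sum(1))[:,None]
    return s*[m['fx'],m['fy']]+[m['cx'],m['cy']]
E
python3 - <<'E'
from h import *
print(bot.get_obs())
for n in ('scene','top','wrist'):
    cv2.imwrite(f'pics/{n}0.png',bot.camera(n)); print(n,bot.camera_model(n))
a=[cv2.imread(f'pics/{n}0.png') for n in('scene','top')]
E
```

```text
pics
{'t': 0.0, 'joint_positions': array([-1.33960384,  0.43523087,  0.02499671,  1.57408919, -0.01157911,
        1.13397607, -0.07515841]), 'joint_vel': array([-0.00197651, -0.00082004,  0.00054105,  0.0006972 ,  0.00118827,
        0.0028849 , -0.00029978]), 'joint_efforts': array([-9.30656461e-04, -6.67870545e+01,  9.84629206e-01, -3.14460790e+01,
       -6.04690472e-02,  4.32076387e-02,  1.47812366e-04]), 'ee_pos': array([0.20466571, 0.58995602, 0.19244344]), 'ee_rot': array([-5.22092457e-01, -3.09781513e+00,  2.44471001e-03]), 'contact_force': array([ 0.53823427,  0.78089134, -0.19996279]), 'wrist_torque': array([-0.02097047, -0.02465445, -0.01396913]), 'width': 1.0012575418341478}
scene {'fx': 470.9277879639085, 'fy': 470.9277879639085, 'cx': 282.30597674323104, 'cy': 210.58001472422356, 'k1': 0.010586243102483538, 'R': array([[ 0.72660469,  0.68703009,  0.0059391 ],
       [ 0.4079199 , -0.42442905, -0.80836955],
       [-0.55285348,  0.58978779, -0.58864539]]), 't': array([-0.43788671, -0.10704406,  1.31948247])}
top {'fx': 475.9311149156497, 'fy': 475.9311149156497, 'cx': 275.1516104369256, 'cy': 210.89990337494453, 'k1': -0.10277685399010744, 'R': array([[ 0.02340354, -0.9997086 , -0.00591507],
       [-0.99537913, -0.02275021, -0.09328888],
       [ 0.09312713,  0.00807103, -0.99562151]]), 't': array([0.0805761 , 0.52526335, 1.24451474])}
wrist {'fx': 311.9524877761207, 'fy': 311.9524877761207, 'cx': 278.4343394490116, 'cy': 212.67457464127367, 'k1': -0.0070486498506508585, 'T_tool_cam': array([[ 9.62053843e-04, -9.66264793e-01, -2.57548879e-01,
         6.84773770e-02],
       [ 9.99999372e-01,  1.07748245e-03, -3.07048981e-04,
        -2.10874335e-04],
       [ 5.74195019e-04, -2.57548422e-01,  9.66265223e-01,
        -1.91915810e-01],
       [ 0.00000000e+00,  0.00000000e+00,  0.00000000e+00,
         1.00000000e+00]])}
```

View pics/scene0.png

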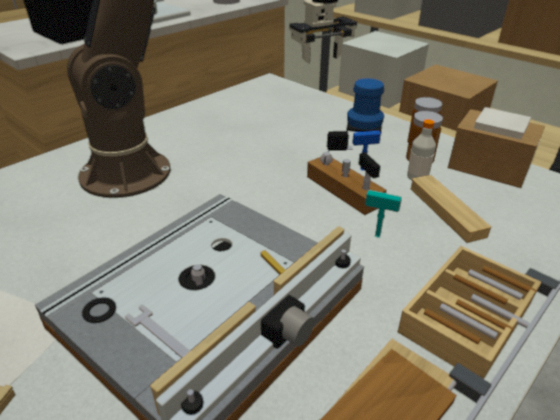

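View pics/top0.png

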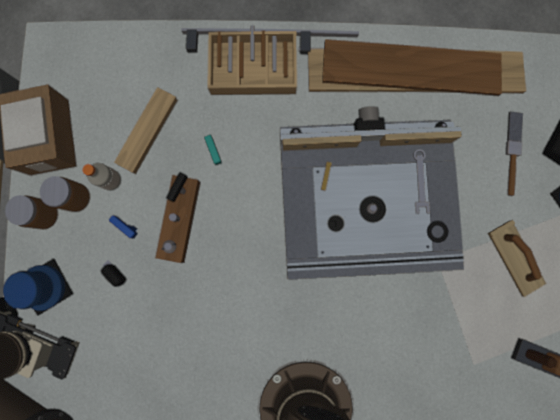

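The top picture shows the tool block at about (178,218) with bits at (173,217) and (169,246), and a black handle at (177,186). The router table's access hole is at (336,223), the cutter ring at (372,208), the loose ring at (437,231), the bar at (326,177) and the spanner at (421,180).

These could be taken for the key:
- black handle at (177,186), in the block
- black object at (113,275), off the block
- blue key at (122,227)
- turquoise key at (213,150)

I choose the black one in the block and check it in a crop.

Run:
```python
from h import *
s=cv2.imread('pics/scene0.png');t=cv2.imread('pics/top0.png')
a=cv2.resize(s[115:245,295:425],(390,390),interpolation=cv2.INTER_CUBIC)
b=cv2.resize(t[160:290,90:220],(390,390),interpolation=cv2.INTER_CUBIC)
cv2.imwrite('pics/c1.png',np.hstack([a,b]))
mt=bot.camera_model('top')
# block outline & handle
hsv=cv2.cvtColor(t,cv2.COLOR_BGR2HSV)
roi=np.zeros(t.shape[:2],np.uint8);roi[165:270,150:205]=1
def blobs(mask,n,mn=30):
    c,_=cv2.findContours(mask,cv2.RETR_EXTERNAL,cv2.CHAIN_APPROX_NONE)
    for k in c:
        if cv2.contourArea(k)>mn: print(n,cv2.contourArea(k),cv2.minAreaRect(k)); yield k
wood=((hsv[...,1]>90)&(hsv[...,2]>40)).astype(np.uint8)*roi*255
for k in blobs(wood,'wood'):
    bx=cv2.boxPoints(cv2.minAreaRect(k)); print(onz(mt,bx,.05).round(4))
blk=(t.max(2)<45).astype(np.uint8)*255*roi
for k in blobs(blk,'blk'):
    bx=cv2.boxPoints(cv2.minAreaRect(k));print(onz(mt,bx,.132).round(4),onz(mt,[cv2.minAreaRect(k)[0]],.132))
# access hole, ring
roi2=np.zeros_like(roi);roi2[165:260,310:460]=1
blk=(t.max(2)<60).astype(np.uint8)*255*roi2
for k in blobs(blk,'hole'): print(onz(mt,[cv2.minAreaRect(k)[0]],.065))
al=((hsv[...,2]>130)&(hsv[...,1]<60)).astype(np.uint8)*255*roi2
roi3=np.zeros_like(roi);roi3[120:280,280:465]=1
for k in blobs(((hsv[...,2]>np.percentile(hsv[165:260,310:440,2],40)).astype(np.uint8)*255)*roi2,'plate',2000): print(onz(mt,cv2.boxPoints(cv2.minAreaRect(k)),.065))
```

```text
wood 1820.0 ((177.44232177734375, 218.7884521484375), (27.848487854003906, 83.74158477783203), 11.309932708740234)
[[0.3925 0.4021 0.05  ]
 [0.6102 0.3681 0.05  ]
 [0.597  0.2946 0.05  ]
 [0.3803 0.3295 0.05  ]]
blk 40.5 ((190.28846740722656, 221.5576934814453), (1.568929672241211, 80.60372924804688), 11.309932708740234)
[[0.3859 0.3164 0.132 ]
 [0.5807 0.2851 0.132 ]
 [0.58   0.2812 0.132 ]
 [0.3852 0.3126 0.132 ]] [[0.48230758 0.29877799 0.132     ]]
blk 242.5 ((176.7292938232422, 187.07960510253906), (10.13570499420166, 29.130172729492188), 28.610458374023438)
[[0.5404 0.3633 0.132 ]
 [0.6048 0.3314 0.132 ]
 [0.5931 0.3086 0.132 ]
 [0.5288 0.3406 0.132 ]] [[0.56668791 0.33595751 0.132     ]]
hole 335.5 ((437.75006103515625, 231.25003051757812), (21.21320343017578, 20.50609588623047), 45.0)
[[ 0.47604893 -0.33134595  0.065     ]]
hole 159.5 ((335.0, 223.0), (14.0, 14.0), 90.0)
[[ 0.49169705 -0.06263558  0.065     ]]
hole 470.5 ((372.5, 209.0), (24.0, 25.0), 90.0)
[[ 0.53020576 -0.15969649  0.065     ]]
plate 8283.5 ((371.9999694824219, 209.00001525878906), (88.5771713256836, 112.28092193603516), 86.42366790771484)
[[ 0.63326465 -0.00418366  0.065     ]
 [ 0.65970102 -0.29978982  0.065     ]
 [ 0.42786408 -0.31273456  0.065     ]
 [ 0.40420321 -0.0220202   0.065     ]]
```

View pics/c1.png

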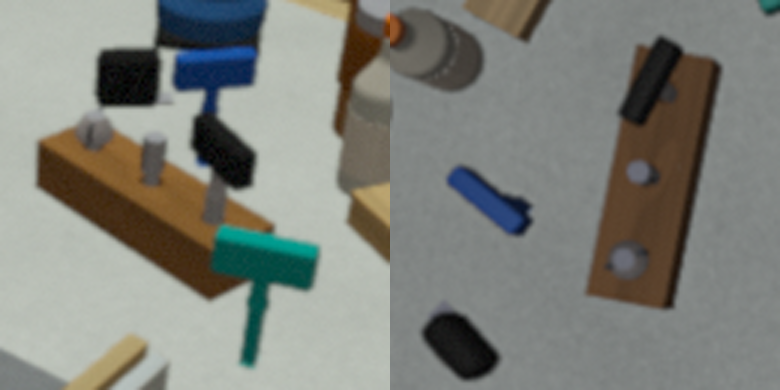

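The crop shows the black cross handle standing in the block's far hole on a grey shank. The second black handle stands apart behind the block, and the blue and turquoise keys are off the block too. The handle measures (0.567, 0.336) and the far hole from the block outline is (0.569, 0.337), so they agree. I'll rise, move over it, and look from the wrist.

```bash
python3 -m handwheel '{"gripper":[9,9,9,9,9,9,9,9,9,9,9,9],"slide":[[0,0,-5],[0,0,-10],[-4,-1,-10],[-9,-2.5,-10],[-14,-4,-10],[-18.5,-5,-10],[-23,-6.5,-10],[-28,-8,-10],[-32.5,-9.3,-10],[-37,-10.5,-9],[-42.5,-12.2,-7],[-42.5,-12.2,-5]],"turn":[0,0,0,0,0,0,0,0,7,7,7,7]}'
python3 -m handwheel '{"gripper":[9,9,9],"slide":[[0,0,0],[0,0,0],[0,0,0]],"turn":[0,0,0]}'
python3 - <<'E'
from h import *
o=bot.get_obs();print(o['joint_positions'].round(3));T=pose(o);im=bot.camera('wrist');np.save('T1.npy',T);cv2.imwrite('pics/w1.png',im)
print(T.round(3))
E
```

```text
t: 1.35
ee_pos: [0.5719, 0.33, 0.2433]
ee_rot: [0.721, 3.053, -0.002]
contact_force: [-0.3, 0.2, 0.5]
width: 0.978
t: 1.65
ee_pos: [0.5653, 0.3381, 0.2445]
ee_rot: [0.706, 3.061, 0.003]
contact_force: [1.4, 0.2, 0.0]
width: 0.978
[-0.748  0.458  0.201  1.419 -0.094  1.272  0.577]
[[-0.899  0.438  0.001  0.565]
 [ 0.438  0.899  0.002  0.338]
 [ 0.     0.002 -1.     0.245]
 [ 0.     0.     0.     1.   ]]
```

View pics/w1.png

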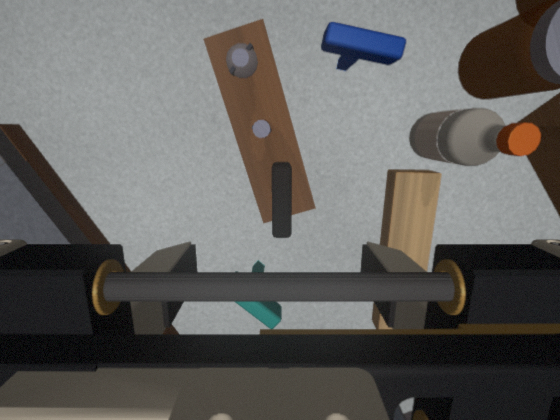

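The handle is at about (282,200), running along image rows as wanted, with bits at (261,129) and (241,60). Next I measure it precisely.

```bash
cat > hm.py <<'E'
from h import *
def handle(im,T,roi,ztop,thr=60):
    m=bot.camera_model('wrist'); k=np.zeros(im.shape[:2],np.uint8); x0,y0,x1,y1=roi; k[y0:y1,x0:x1]=(im[y0:y1,x0:x1].max(2)<thr)*255
    c=max(cv2.findContours(k,cv2.RETR_EXTERNAL,cv2.CHAIN_APPROX_NONE)[0],key=cv2.contourArea)
    r=cv2.minAreaRect(c);b=onz(m,cv2.boxPoints(r),ztop,T);print('rect',r)
    e=[b[1]-b[0],b[2]-b[1]];l=[np.linalg.norm(v) for v in e];L=e[int(l[1]>l[0])]
    ctr=b.mean(0);print('size',np.round(l,4),'ctr',ctr.round(4),'ang',np.degrees(np.arctan2(L[1],L[0])).round(1))
    d=np.linalg.inv(T)@np.r_[ctr,1];print('tool',d[:3].round(4)); print('tool y ang',np.degrees(np.arctan2(T[1,1],T[0,1])))
E
python3 - <<'E'
from hm import *
handle(cv2.imread('pics/w1.png'),np.load('T1.npy'),(262,150,305,241),.132)
E
```

```text
rect ((281.5, 199.0), (74.0, 19.0), 90.0)
size [0.0184 0.0757] ctr [0.5664 0.341  0.132 ] ang -25.3
tool [0.0002 0.0028 0.1125]
tool y ang 64.02628668518666
```

```bash
python3 -m handwheel '{"gripper":[9,9,9,9,9,2,1.2,1.2,1.2,1.2,1.2],"slide":[[0,0.2,4],[0,0.2,8.5],[0,0.2,12],[0,0.2,14.8],[0,0.2,14.8],[0,0.2,14.8],[0,0.2,14.8],[0,0.2,14.8],[0,0.2,14.8],[0,0.2,14.8],[0,0.2,14.8]],"turn":[0,0,0,0,0,0,0,0,0,0,0]}' 30
python3 -m handwheel '{"gripper":[1.2,1.2,1.2,1.2,1.2],"slide":[[0,0,0],[0,0,-0.5],[0,0,-1.5],[0,0,-3],[0,0,-3]],"turn":[0,0,0,0,0]}'
```

```text
t: 2.8
ee_pos: [0.5673, 0.3378, 0.0956]
ee_rot: [0.71, 3.06, 0.001]
contact_force: [-0.1, -0.5, 0.6]
width: 0.508
t: 3.3
ee_pos: [0.5689, 0.3387, 0.1284]
ee_rot: [0.71, 3.057, 0.005]
contact_force: [0.4, 0.5, 0.7]
width: 0.139
```

The opening of 12.8 mm is less than the 20 mm handle. The fingers closed too slowly and the lift outran them. I look before doing anything else.

Run:
```python
from h import *
o=bot.get_obs();print(o['width'],o['contact_force']);cv2.imwrite('pics/w2.png',bot.camera('wrist'))
s=bot.camera('scene');cv2.imwrite('pics/s2.png',np.hstack([cv2.imread('pics/w2.png')[100:400,80:480],cv2.resize(s[90:240,290:440],(300,300))]))
```

```text
0.13918353239142253 [0.36955371 0.51128349 0.67147111]
```

View pics/s2.png

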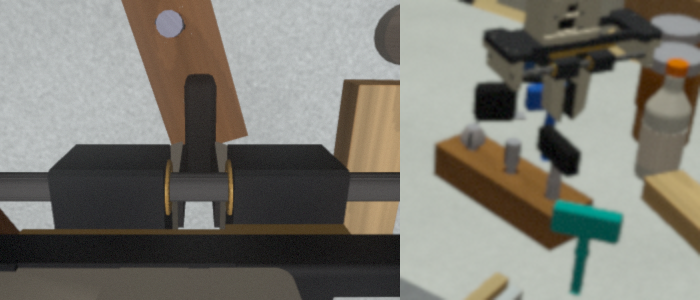

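The key still stands untouched in its hole, and the fingers closed above it. I reopen, descend again, and wait for the fingers.

```bash
python3 -m handwheel '{"gripper":[7,7,7,7,7,7,7,7,7,7,7,7],"slide":[[0,0,-2],[0,0,-2],[0,0,-2],[0,0,-2],[0,0,-2],[0,0,-2],[0,0,-2],[0,0,-2],[0,0,-2],[0,0,-2],[0,0,-2],[0,0,-2]],"turn":[0,0,0,0,0,0,0,0,0,0,0,0]}' 30
python3 - <<'E'
from hm import *
T=pose();im=bot.camera('wrist');cv2.imwrite('pics/w3.png',im);print(T.round(3),bot.get_obs()['width'])
handle(im,T,(255,150,315,300),.132)
E
```

```text
t: 4.6
ee_pos: [0.5673, 0.3377, 0.1452]
ee_rot: [0.71, 3.06, 0.0]
contact_force: [0.5, 0.2, 0.3]
width: 0.764
[[-0.898  0.44   0.     0.567]
 [ 0.44   0.898  0.     0.338]
 [-0.     0.    -1.     0.145]
 [ 0.     0.     0.     1.   ]] 0.7648206779574761
rect ((288.0, 223.5), (101.0, 52.0), 90.0)
size [0.0342 0.0727] ctr [0.5661 0.3454 0.132 ] ang -24.4
tool [0.0045 0.0064 0.0132]
tool y ang 63.868227882312006
```

```bash
python3 -m handwheel '{"gripper":[7,7,7,3,1.5,1.5,1.5,1.5,1.5,1.5,1.5,1.5],"slide":[[0,0.1,2.5],[0,0.1,4.9],[0,0.1,4.9],[0,0.1,4.9],[0,0.1,4.9],[0,0.1,4.9],[0,0.1,4.9],[0,0.1,4.9],[0,0.1,4.9],[0,0.1,4.9],[0,0.1,4.9],[0,0.1,4.9]],"turn":[0,0,0,0,0,0,0,0,0,0,0,0]}' 30
python3 -m handwheel '{"gripper":[1.5,1.5,1.5,1.5],"slide":[[0,0,0],[0,0,0],[0,0,0],[0,0,0]],"turn":[0,0,0,0]}'
```

```text
t: 5.85
ee_pos: [0.5678, 0.3387, 0.0964]
ee_rot: [0.71, 3.06, 0.0]
contact_force: [-0.7, -0.5, 2.1]
width: 0.206
t: 6.25
ee_pos: [0.5677, 0.3387, 0.0963]
ee_rot: [0.71, 3.06, 0.0]
contact_force: [-0.0, -0.2, 1.9]
width: 0.204
```

The grip is stable at the handle's thickness. Now I lift.

```bash
python3 -m handwheel '{"gripper":[1.5,1.5,1.5,1.5,1.5,1.5,1.5,1.5],"slide":[[0,0,-1],[0,0,-3],[0,0,-5],[0,0,-7],[0,0,-9],[0,0,-11],[0,0,-11],[0,0,-11]],"turn":[0,0,0,0,0,0,0,0]}' 40
python3 - <<'E'
from h import *
T=pose();w=bot.camera('wrist');s=bot.camera('scene')
cv2.imwrite('pics/s4.png',np.hstack([w[100:400,80:480],cv2.resize(s[90:240,290:440],(300,300))]))
print(T.round(4),bot.get_obs()['width'],bot.get_obs()['contact_force'])
E
```

```text
t: 7.05
ee_pos: [0.5675, 0.3386, 0.2061]
ee_rot: [0.71, 3.06, 0.0]
contact_force: [-0.7, 0.5, -2.0]
width: 0.2
[[-8.978e-01  4.404e-01  1.000e-04  5.675e-01]
 [ 4.404e-01  8.978e-01  2.000e-04  3.386e-01]
 [-0.000e+00  2.000e-04 -1.000e+00  2.061e-01]
 [ 0.000e+00  0.000e+00  0.000e+00  1.000e+00]] 0.20046957728716822 [-0.63029063 -0.40946292 -1.93308082]
```

View pics/s4.png

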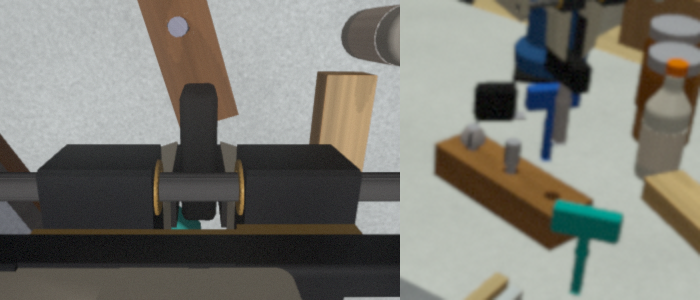

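The key is out: the end hole shows empty in the scene view, and the handle is held upright. I carry it to a spot beside the access hole, with the hole under the camera, and align it on the way.

```bash
python3 -m handwheel '{"gripper":[1.5,1.5,1.5,1.5,1.5,1.5,1.5,1.5,1.5,1.5,1.5,1.5],"slide":[[-1,-2,0],[-2.5,-5,0],[-4.5,-9,0],[-6.5,-13.5,0],[-8.5,-18,0],[-10.5,-22.5,0],[-12.5,-27,0],[-14.5,-31,0],[-16,-34,0],[-16.9,-35.8,0],[-16.9,-35.8,0],[-16.9,-35.8,0]],"turn":[0,-3,-7,-11,-15,-19,-23,-27,-30.6,-30.6,-30.6,-30.6]}' 40
python3 -m handwheel '{"gripper":[1.5,1.5,1.5],"slide":[[0,0,0],[0,0,0],[0,0,0]],"turn":[0,0,0]}'
python3 - <<'E'
from h import *
o=bot.get_obs();T=pose(o);w=bot.camera('wrist');np.save('T5.npy',T);cv2.imwrite('pics/w5.png',w)
print(o['joint_positions'].round(2),T.round(4),o['width'])
m=bot.camera_model('wrist');p=proj(m,[[.4917,-.0626,.065]],T)[0];print(p)
x,y=p.astype(int);c=w[max(0,y-60):y+60,x-60:x+60].astype(float)
g=np.clip(255*(c/255)**.4*1.1,0,255).astype(np.uint8)
cv2.imwrite('pics/w5v.png',np.hstack([cv2.resize(w,(533,400)),cv2.resize(g,(266,400*120//120))[:,:]]))
E
```

```text
t: 8.35
ee_pos: [0.5611, -0.0571, 0.2053]
ee_rot: [0.121, -3.138, -0.001]
contact_force: [0.8, 0.3, -0.9]
width: 0.202
t: 8.65
ee_pos: [0.5618, -0.0561, 0.2061]
ee_rot: [0.125, -3.139, -0.0]
contact_force: [0.5, 0.6, -1.0]
width: 0.2
[-0.14  0.32  0.19  1.72 -0.07  1.11  1.72] [[-9.968e-01 -7.960e-02 -2.000e-04  5.618e-01]
 [-7.960e-02  9.968e-01  3.000e-04 -5.610e-02]
 [ 2.000e-04  3.000e-04 -1.000e+00  2.061e-01]
 [ 0.000e+00  0.000e+00  0.000e+00  1.000e+00]] 0.1996310332507393
[278.09368127 127.91490892]
```

View pics/w5v.png

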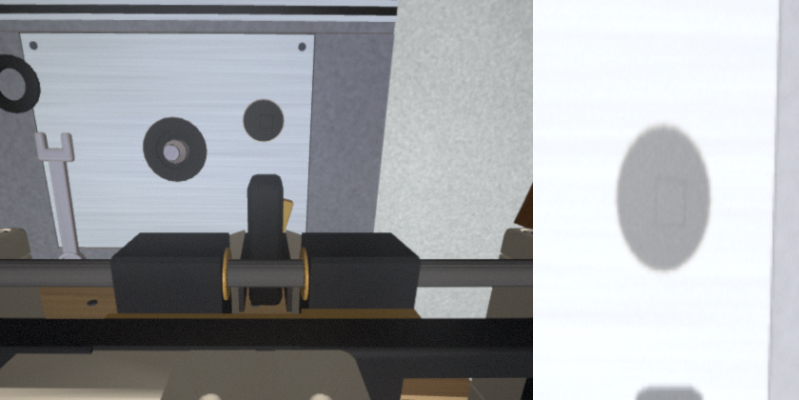

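In this picture the hole is at about (277,127) in raw pixels. The right-hand crop, brightened, faintly shows the square socket a little right of the hole's centre. I measure the socket, the plate's yaw and the key in the hand.

Run:
```python
from hm import *
w=np.mean([bot.camera('wrist').astype(float) for _ in range(6)],0);T=pose();m=bot.camera_model('wrist');np.save('w5.npy',w)
g=w.mean(2).astype(np.float32)
hm=(g<110).astype(np.uint8);hm[:, :245]=0;hm[:,310:]=0;hm[:95]=0;hm[160:]=0
c=max(cv2.findContours(hm,0,cv2.CHAIN_APPROX_NONE)[0],key=cv2.contourArea);e=cv2.fitEllipse(c);print('hole',e)
H=onz(m,[e[0]],.065,T)[0];print('access',H.round(4),'diam',np.linalg.norm(np.diff(onz(m,[[e[0][0]-e[1][0]/2,e[0][1]],[e[0][0]+e[1][0]/2,e[0][1]]],.065,T),axis=0)))
x0,y0=int(e[0][0])-20,int(e[0][1])-20
p=g[y0:y0+40,x0:x0+40];q=p.copy();lo,hi=np.percentile(p[10:30,10:30],[2,98]);print(lo,hi)
v=np.clip((p-lo)/(hi-lo+1e-6)*200+25,0,255).astype(np.uint8)
cv2.imwrite('pics/sock.png',cv2.resize(v,(600,600),interpolation=cv2.INTER_CUBIC));print('crop origin',x0,y0)
# plate edges: bright mask
pl=(g>125).astype(np.uint8); pl=cv2.morphologyEx(pl,cv2.MORPH_OPEN,np.ones((5,5)))
for pts,name in (([(r,325) for r in range(60,230,10)],'right'),):
    P=[]
    for r,_ in pts:
        d=np.diff(cv2.GaussianBlur(g,(3,3),0)[r,305:345]); P.append([305+np.argmin(d)+.5,r])
    X=onz(m,P,.065,T);f=np.polyfit(X[:,0],X[:,1],1);res=X[:,1]-np.polyval(f,X[:,0]);k=abs(res)<.003;f=np.polyfit(X[k,0],X[k,1],1);print(name,np.degrees(np.arctan(f[0])),k.sum())
P=[]
for cc in range(60,310,10):
    d=np.diff(cv2.GaussianBlur(g,(3,3),0)[25:50,cc]);P.append([cc,25+np.argmax(d)+.5])
X=onz(m,P,.065,T);f=np.polyfit(X[:,1],X[:,0],1);k=abs(X[:,0]-np.polyval(f,X[:,1]))<.003;f=np.polyfit(X[k,1],X[k,0],1);print('near edge yaw',-np.degrees(np.arctan(f[0])),k.sum())
handle(w,T,(255,180,300,242),T[2,3]+.036,75)
```

```text
hole ((277.0164794921875, 126.09555053710938), (40.54348373413086, 42.252628326416016), 176.15753173828125)
access [ 0.49   -0.0648  0.065 ] diam 0.04174802093761541
66.83111358642579 75.55555725097656
crop origin 257 106
right 4.236206839517583 17
near edge yaw 4.163177963262194 25
rect ((279.0, 212.5), (57.0, 36.0), 90.0)
size [0.0182 0.0305] ctr [ 0.535  -0.0594  0.2423] ang 5.4
tool [ 0.0268 -0.0002 -0.036 ]
tool y ang 94.47476624271204
```

View pics/sock.png

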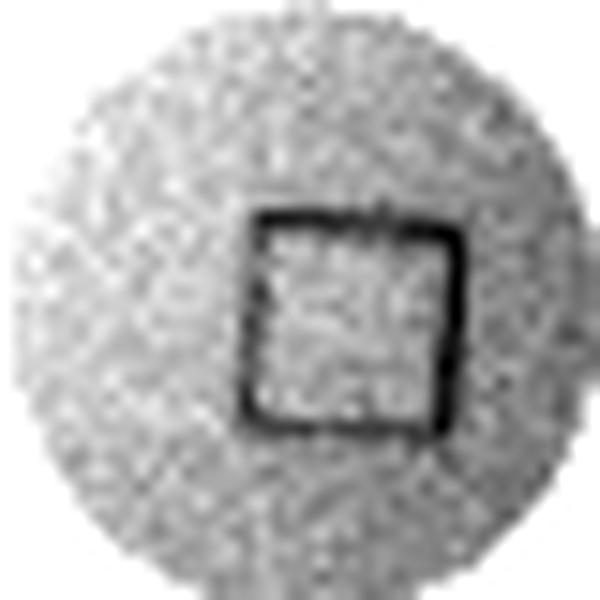

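The contrast-stretched crop shows the square socket clearly. Its centre is at crop (353,325), which is raw (280.0,127.2), and it is turned about 4.5° clockwise relative to the tool. I work out the move.

Run:
```python
from hm import *
w=np.load('w5.npy');T=pose();m=bot.camera_model('wrist');g=cv2.GaussianBlur(w.mean(2),(3,3),0)
S=onz(m,[[280.0,127.2]],.038,T)[0];A=onz(m,[[277.02,126.1]],.065,T)[0]
print('socket',S.round(4),'access',A.round(4))
R=np.array([[np.cos(.0733),-np.sin(.0733)],[np.sin(.0733),np.cos(.0733)]]);print('offset in table',(R.T@(S-A)[:2]*1e3).round(1))
print('socket tool',(np.linalg.inv(T)@np.r_[S,1])[:3].round(4))
q=[[(353+a)/15,(325+b)/15] for a,b in((-98,-110),(107,-90),(97,105),(-103,95))];Q=onz(m,np.array(q)+[256.5,105.5],.038,T)
for i in range(4): d=Q[(i+1)%4]-Q[i];print('side',np.linalg.norm(d).round(4),np.degrees(np.arctan2(d[1],d[0])).round(1)%90)
print('handle end edge rows', [170+np.argmin(np.diff(g[170:200,c])) +.5 for c in(270,275,279,283,288)])
for off in(-.004,-.002,0,.002): print(off,proj(m,(T@[.038+off,0,-.0017,1])[:3],T)[0].round(1),proj(m,(T@[.038+off,0,-.0357,1])[:3],T)[0].round(1))
# handle col edges mid
print([ (250+np.argmin(np.diff(g[r,250:275])),285+np.argmax(np.diff(g[r,285:310]))) for r in(200,210,220,230)])
```

```text
socket [ 0.4906 -0.0616  0.038 ] access [ 0.49   -0.0648  0.065 ]
offset in table [0.9 3.2]
socket tool [0.0712 0.0011 0.1682]
side 0.0152 89.2
side 0.014 1.9
side 0.015 1.7999999999999972
side 0.0147 2.8000000000000114
handle end edge rows [np.float64(182.5), np.float64(182.5), np.float64(182.5), np.float64(182.5), np.float64(182.5)]
-0.004 [279.2 187.6] [279.4 199.5]
-0.002 [279.3 184.4] [279.4 195.7]
0 [279.3 181.2] [279.4 191.8]
0.002 [279.3 177.9] [279.4 187.9]
[(np.int64(259), np.int64(297)), (np.int64(259), np.int64(307)), (np.int64(259), np.int64(297)), (np.int64(259), np.int64(297))]
```

The sides come out at about 14.7 mm and the socket offset at (0.9, 3.2) mm in the table frame, both consistent with the description. The key sits about -1 mm along tool x. I slide +7.2, +0.1 cm, turn 3°, and stop with the tip just above the winder's face.

```bash
python3 -m handwheel '{"gripper":[1.5,1.5,1.5,1.5,1.5,1.5,1.5,1.5,1.5,1.5,1.5,1.5],"slide":[[3,0.1,0],[6,0.1,0],[7.2,0.1,0],[7.2,0.1,0],[7.2,0.1,0],[7.2,0.1,1.5],[7.2,0.1,3],[7.2,0.1,4.5],[7.2,0.1,6],[7.2,0.1,7.2],[7.2,0.1,8],[7.2,0.1,8]],"turn":[1,2,3,3,3,3,3,3,3,3,3,3]}' 40
python3 -m handwheel '{"gripper":[1.5,1.5,1.5],"slide":[[0,0,0],[0,0,0],[0,0,0]],"turn":[0,0,0]}'
python3 -c "
from h import *
T=pose();print(T.round(4)); t=T@[-.001,0,.0813,1]; print('tip',t.round(4),'target .4906 -.0616'); print(bot.get_obs()['wrist_torque'])"
```

```text
t: 10.2
ee_pos: [0.4896, -0.0617, 0.1252]
ee_rot: [0.041, -3.14, 0.0]
contact_force: [-0.1, -0.4, -2.0]
width: 0.202
t: 10.5
ee_pos: [0.4903, -0.0618, 0.1268]
ee_rot: [-0.04, 3.14, 0.0]
contact_force: [-0.4, -0.7, -2.4]
width: 0.198
[[-9.997e-01 -2.570e-02  1.200e-03  4.903e-01]
 [-2.570e-02  9.997e-01  1.000e-04 -6.180e-02]
 [-1.200e-03  0.000e+00 -1.000e+00  1.268e-01]
 [ 0.000e+00  0.000e+00  0.000e+00  1.000e+00]]
tip [ 0.4914 -0.0618  0.0455  1.    ] target .4906 -.0616
[0.02648714 0.01902509 0.01006211]
```

```bash
python3 -m handwheel '{"gripper":[1.5,1.5,1.5,1.5,1.5,1.5,1.5],"slide":[[0.05,0,0.2],[0.05,0,0.4],[0.05,0,0.6],[0.05,0,0.7],[0.05,0,0.8],[0.05,0,0.9],[0.05,0,0.9]],"turn":[0,0,0,0,0,0,0]}' 40
```

```text
t: 11.2
ee_pos: [0.4893, -0.0618, 0.1171]
ee_rot: [0.04, -3.141, -0.0]
contact_force: [-0.5, 0.5, -2.0]
width: 0.196
```

The tip is at about 0.036, below the face level, with no contact force. I continue gently.

```bash
python3 -m handwheel '{"gripper":[1.5,1.5,1.5,1.5,1.5],"slide":[[0,0,0.1],[0,0,0.2],[0,0,0.3],[0,0,0.4],[0,0,0.4]],"turn":[0,0,0,0,0]}' 40
```

```text
t: 11.7
ee_pos: [0.4893, -0.0618, 0.1131]
ee_rot: [0.04, -3.141, -0.0]
contact_force: [-0.5, 0.6, -1.7]
width: 0.199
```

The tip is 6 mm inside the socket and still free. Down the rest.

```bash
python3 -m handwheel '{"gripper":[1.5,1.5,1.5,1.5,1.5,1.5,1.5],"slide":[[0,0,0.2],[0,0,0.4],[0,0,0.6],[0,0,0.8],[0,0,1.0],[0,0,1.2],[0,0,1.2]],"turn":[0,0,0,0,0,0,0]}' 40
python3 -m handwheel '{"gripper":[1.5,1.5,1.5,1.5],"slide":[[0,0,0.1],[0,0,0.1],[0,0,0.1],[0,0,0.1]],"turn":[0,0,0,0]}' 40
```

```text
t: 12.4
ee_pos: [0.4892, -0.0618, 0.1009]
ee_rot: [0.04, -3.141, -0.0]
contact_force: [-0.1, -0.3, -1.3]
width: 0.201
t: 12.8
ee_pos: [0.4894, -0.0618, 0.1003]
ee_rot: [-0.04, 3.141, 0.0]
contact_force: [-0.3, -0.7, -2.0]
width: 0.201
```

The end is at about 0.019 (46 mm below the plate) with no push. Now I turn clockwise and compensate for the 1 mm offset of the key in the hand.

```bash
python3 -m handwheel '{"gripper":[1.5,1.5,1.5,1.5,1.5,1.5],"slide":[[0,0.01,0],[0,0.02,0],[-0.01,0.04,0],[-0.02,0.05,0],[-0.03,0.07,0],[-0.03,0.07,0]],"turn":[8,16,24,32,40,45]}' 40
python3 -c "
from h import *
o=bot.get_obs();print(o['wrist_torque'],o['joint_positions'].round(2),np.degrees(np.arctan2(*pose(o)[1::-1,1])))"
```

```text
t: 13.4
ee_pos: [0.4897, -0.0611, 0.1003]
ee_rot: [1.172, 2.915, -0.0]
contact_force: [-0.2, -0.6, -1.4]
width: 0.196
[-0.12376562  0.02693401  0.12222844] [-0.27  0.34  0.37  2.03 -0.17  0.81  1.  ] 46.177598551103706
```

Torque about z is 0.12 N m, which fits the winder turning, and the lateral forces are small. I turn the remainder.

```bash
python3 -m handwheel '{"gripper":[1.5,1.5,1.5,1.5,1.5,1.5,1.5,1.5],"slide":[[0,0.01,0],[0,0.03,0],[-0.01,0.04,0],[-0.02,0.05,0],[-0.03,0.07,0],[-0.03,0.08,0],[-0.03,0.08,0],[-0.03,0.08,0]],"turn":[8,16,24,32,40,48,51,51]}' 40
python3 -c "
from h import *
o=bot.get_obs();print(o['wrist_torque'],o['joint_positions'].round(2),np.degrees(np.arctan2(*pose(o)[1::-1,1])))"
```

```text
t: 14.2
ee_pos: [0.4902, -0.0605, 0.1003]
ee_rot: [-2.308, -2.131, 0.0]
contact_force: [-1.3, 0.5, 0.7]
width: 0.197
[-0.07961414  0.35013789  0.04001364] [-0.44  0.36  0.6   2.04 -0.28  0.82  0.23] -4.542136618688806
```

The key's yaw is -94.5°. Less the table's 4.2° and the play, that puts the winder at about 1.55 rad. I release and rise.

```bash
python3 -m handwheel '{"gripper":[2.5,4,5,6,6,6,6,6,6,6,6,6],"slide":[[0,0,0],[0,0,0],[0,0,0],[0,0,0],[0,0,0],[0,0,0],[0,0,0],[0,0,0],[0,0,0],[0,0,0],[0,0,0],[0,0,-0.5]],"turn":[0,0,0,0,0,0,0,0,0,0,0,0]}' 
python3 -m handwheel '{"gripper":[6,6,6,6,6,6,6,6,6],"slide":[[0,0,-2],[0,0,-5],[0,0,-8],[0,0,-12],[-3,0,-14],[-6,0,-14],[-8,0,-14],[-8,0,-14],[-8,0,-14]],"turn":[0,0,0,0,0,0,0,0,0]}'
python3 - <<'E'
from hm import *
T=pose();w=bot.camera('wrist');s=bot.camera('scene');np.save('T9.npy',T);cv2.imwrite('pics/w9.png',w);cv2.imwrite('pics/s9.png',s)
m=bot.camera_model('wrist');print(T.round(3),proj(m,[[.4906,-.0616,.135]],T),proj(bot.camera_model('scene'),[[.4906,-.0616,.135],[.4906,-.0616,.065]]))
cv2.imwrite('pics/v9.png',np.hstack([cv2.resize(w,(480,360)),cv2.resize(s[150:330,140:300],(320,360))]))
E
```

```text
t: 15.4
ee_pos: [0.49, -0.0607, 0.105]
ee_rot: [-2.307, -2.131, 0.001]
contact_force: [1.3, -0.2, 0.4]
width: 0.649
t: 16.3
ee_pos: [0.484, -0.1404, 0.2454]
ee_rot: [-2.308, -2.131, -0.0]
contact_force: [0.0, -0.4, 0.2]
width: 0.654
[[ 0.08   0.997  0.     0.484]
 [ 0.997 -0.08   0.    -0.14 ]
 [ 0.    -0.    -1.     0.245]
 [ 0.     0.     0.     1.   ]] [[278.22708608 117.89001557]] [[220.20789773 215.68004561]
 [222.63271927 242.83914951]]
```

View pics/v9.png

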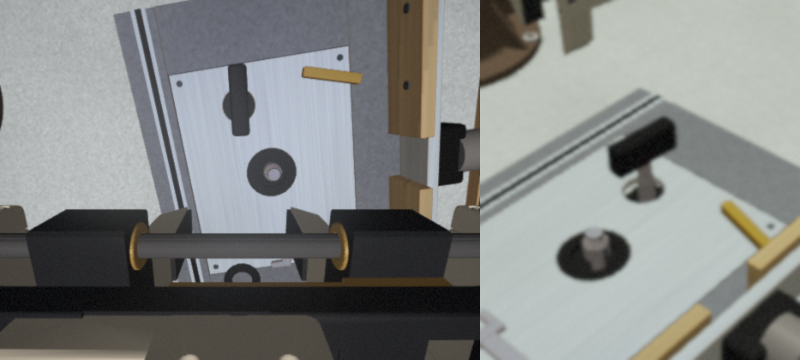

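The key stands upright in the access hole, with its handle at (278,117) raw as predicted. The bar, ring and spanner look untouched. One numeric check of height and yaw follows.

Run:
```python
from hm import *
T=np.load('T9.npy');w=cv2.imread('pics/w9.png');handle(w,T,(262,65,300,165),.135,50)
s=cv2.imread('pics/s9.png');k=np.zeros(s.shape[:2],np.uint8);k[200:240,200:245]=(s[200:240,200:245].max(2)<45)*255
c=max(cv2.findContours(k,0,1)[0],key=cv2.contourArea);r=cv2.boundingRect(c);print('scene handle box',r)
m=bot.camera_model('scene');a=np.radians(-94.5);u=np.array([np.cos(a),np.sin(a),0])*.038;v=np.array([-np.sin(a),np.cos(a),0])*.01
for dz in(0,.005,.02):
    P=[np.array([.4906,-.0616,z+dz])+i*u+j*v for z in(.101,.135) for i in(-1,1) for j in(-1,1)]
    q=proj(m,P);print(dz,q.min(0).round(1),(q.max(0)-q.min(0)).round(1))
o=bot.get_obs();print(o['t'],o['contact_force'])
```

```text
Traceback (most recent call last):
  File "hm.py", line 4, in handle
    c=max(cv2.findContours(k,cv2.RETR_EXTERNAL,cv2.CHAIN_APPROX_NONE)[0],key=cv2.contourArea)
ValueError: max() iterable argument is empty
```

Run:
```python
from hm import *
T=np.load('T9.npy');w=cv2.imread('pics/w9.png');print(w[75:160:15,278].max(1))
try: handle(w,T,(262,65,300,165),.135,68)
except Exception as e: print(e)
s=cv2.imread('pics/s9.png');k=np.zeros(s.shape[:2],np.uint8);k[200:240,200:245]=(s[200:240,200:245].max(2)<45)*255
c=max(cv2.findContours(k,0,1)[0],key=cv2.contourArea);r=cv2.boundingRect(c);print('scene handle box',r)
m=bot.camera_model('scene');a=np.radians(-94.5);u=np.array([np.cos(a),np.sin(a),0])*.038;v=np.array([-np.sin(a),np.cos(a),0])*.01
for dz in(0,.005,.02):
    P=[np.array([.4906,-.0616,z+dz])+i*u+j*v for z in(.101,.135) for i in(-1,1) for j in(-1,1)]
    q=proj(m,P);print(dz,q.min(0).round(1),(q.max(0)-q.min(0)).round(1))
o=bot.get_obs();print(o['t'],o['contact_force'])
```

```text
[56 65 61 68 65 73]
rect ((280.5, 114.5), (81.0, 27.0), 90.0)
size [0.0242 0.0718] ctr [ 0.4929 -0.0599  0.135 ] ang -93.8
tool [0.0809 0.0024 0.1104]
tool y ang -4.589764443165475
scene handle box (205, 209, 32, 29)
0 [201.3 206.1] [38.  33.4]
0.005 [201.  204.1] [38.2 33.5]
0.02 [200.3 198. ] [38.6 33.6]
16.4 [-0.62367701 -0.4155439  -0.45198423]
```

The scene box centre (221,223.5) matches the prediction for a key fully home (220.3,222.8), and the yaw reads about -94°. I hand in.

```bash
python3 -c "
from rig import bot
print(bot.hand_in())"
```

```text
the job is handed in; nothing more can be done
None
```

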